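# Set and lock the sliding stop of a measuring bed

## Robot

A 7-joint arm with a two-finger parallel gripper is mounted at the origin on the work surface. World frame = base frame: x ahead of the robot, y to its left, z up, the work surface at z = 0. Lengths are in m, angles in rad, forces in N, time in s.
With the tool pointing down it reaches from about 0.35 to 0.9 m from the base axis. Payload 8.1 kg.
Tool frame: the origin (TCP) lies midway between the tips of the shut fingers; the grasp point (between the pads) lies arm.hold_point_z behind it (arm.hold_point_z is the distance from the TCP to the grasp point, in m); z points along the fingers, x is the direction in which the jaws open and shut, and the axes are right-handed (so a half turn about z gives the same grasp; the last joint's range is limited). The gripper opens to 92 mm and grips with 3 to 60 N. Pads are 19 mm wide; open, the fingers measure 130 mm over their backs; the gripper's body (75 mm by 190 mm) begins 47 mm behind the grasp point.
Start: joints at [-1.261, 0.434, 0.025, 1.573, -0.012, 1.134, -0.075], TCP at [0.251, 0.573, 0.227] pointing down, gripper open.
Joint ranges: [-2.62, 2.62], [-0.44, 2.09], [-1.27, 1.32], [0.08, 2.57], [-1.32, 4.46], [0.12, 2], [-2.74, 2.74]. Speed limits (rad/s): [2.22, 2.22, 3.01, 3.01, 3.14, 3.14, 3.14].

## Interface

Orientations are given as a rotation vector (axis times angle).
In Python, from cell import arm gives the robot as it stands.
- The arm moves only by the shell command python3 -m pendant 'ROWS' [FORCE]. ROWS is JSON, a list of rows, each an object with "dp": the shift along the tool's x, y, z in m, a list of three; "rotation": the turn, a rotation vector about the tool's x, y, z in rad, a list of three; "fingers": the closure, from -1 (fully open) to 1 (shut). In form: [{"dp": [x, y, z], "rotation": [rx, ry, rz], "fingers": fingers}, ...]. A call has 1 to 20 rows; each row is the pose to reach, as a shift and turn from the pose measured when the call began, along the tool's axes at that moment; what a row does not reach only later rows make up. A row lasts 1/8 s, in which the tool goes at most 62.5 mm and 10.7 degrees, less where a joint would pass 70% of its speed; a pose out of reach is approached as far as the arm can. A call with a gripper value outside its range is refused whole. The fingers move at their own pace and stop on an object; FORCE is the grip in N (left out, the last holds). Time passes only in rows, so rows that repeat a pose let the fingers close. It gives the time, the measured TCP pose, the force and the opening at its end, in the units of the state.
- arm.observe(): the state, without advancing time (a new reading comes with each control period).
- arm.get_image(name): name is "side" or "top"; returns the picture (400x640x3 uint8, blue, green, red); there is no depth.
- arm.camera_params(name): a dict with "camera_matrix" (3x3 intrinsics, pixels), "k1" (the pictures are not rectified: a ray, as slopes to the right and down, at radius r is drawn at 1 + k1 r^2 times it, then the intrinsics apply), "rvec" (rotation vector, rad) and "tvec" (3), from world to camera coordinates, as OpenCV has them. Camera axes: x right, y down, z forward; pixel columns grow to the right and rows downward; lengths in m; the calibration is good to about 2 mm. A picture is of the moment at which its call begins. camera_params takes no time and is no camera call.
- arm.sign_off(): hands the job in, once; it reports no verdict.
The state is a dict: "clock": time; "joints": joint angles; "dq": joint speeds; "joint_efforts": joint torques, N m; "position": TCP position; "ee_rot": TCP orientation; "force": force on the tool from outside, world axes, zero at the start; "ft_torque": the same for the moment, N m; "width": opening from 0.0 (shut) to 1.0 (fully open).
Only numpy, scipy, OpenCV 4.12 (cv2) and the standard library are available. Lean on these libraries where they do the work, as an engineer would, in place of code of your own. Each camera call takes 0.05 s, during which the arm holds its last target.

## Task

Set the sliding stop on the measuring bed: push its carriage along the bed, to whichever side it takes, until the drop pin riding on the plate falls fully into the blind hole, keeping the carriage and the pin down on the plate. Then lock the pin by fetching the open clip from the bench and sliding it, lying flat on the carriage's top, fully home into the pin's groove. Let go of everything, and do not shift the bottle, the label roll, the cardboard core or the tape measure.

Things in the scene. Friction and masses are not known exactly. Their poses are not given: they have to be found in the camera images.
- bed: Fixed steel bed, 87 x 252 mm. Origin under its centre, on the bench; y = long axis, the carriage's travel; x away from the robot. Plate surface 22 mm up. Side rails' tops at 32 mm, channel 67 mm wide. Bars 6 mm above the plate cross both ends (y 120-126). Plate of flush segments with one blind hole, 17.5 mm wide, 12 deep, at x = 0 and unknown y: 30 to 75 mm from the middle, either side.
- carriage: Loose aluminium block 64 (x) x 56 (y) x 30 mm, 0.35 kg, on the plate in the channel, near mid-bed at the start. Origin: centre of its underside; axes as the bed's. A through bore (15.5 mm) at its centre guides the pin. On its top at the +y edge stands a stop plate 32 mm high (y 23-28, x -3 to 31), so the clip must come from -x or -y. Push it on its y ends; it slides with a few N.
- pin: Loose steel drop pin upright in the bore. Origin: centre of its lower tip; z up. Shank 14 mm thick to z 41, groove 8 thick to 50, head 20 thick to 60. Tip on the plate at the start. Over the hole, with the carriage at 40 mm/s or less, it falls 12 mm by its weight and stops the carriage; if it hangs, ease the push. Its groove then spans 1 mm below to 8 above the carriage's top; before, too high.
- pin_groove (a point): Point on the pin's axis at mid-height of its groove, 45.5 mm above the tip.
- clip: Loose dark steel open clip, a flat U 5 mm thick, 30 wide (y), x from -34 to +11. Origin on its underside, where the groove's axis is when it is home. Mouth at +x: slot 10.5 mm wide, rounded prong ends, slot floor at x = -5. A tab 12 (x) x 14 (y) mm, centred at x = -28, rises to 24 mm above the underside, to hold or push it by. Starts flat on the bench on the robot's side of the bed.
- bottle: Bystander: white bottle, 64 mm across, 165 mm tall, upright; origin at the centre of its foot.
- roll: Bystander: roll of paper labels standing on its end, 80 mm across, 55 mm tall; origin at the centre of its underside.
- core: Bystander: upright cardboard core tube, 54 mm across, 130 mm tall; origin at the centre of its foot.
- tape_measure: Bystander: black tape measure, 60 by 65 by 36 mm; origin at the centre of its underside.
Mind the look-alikes: they are no part of the job. Several things look just like the clip: the one meant starts nearest to the robot's base.

How it is judged:
On the way, in this order (a step that is already met when the one before it is completed fails the run):
1. the pin has dropped into the hole through the carriage, which sits on the plate (z of pin in the frame of bed between 0.005 and 0.014 m and angle between the z axis of pin and the z axis of bed, either way round below 0.12 rad and horizontal distance between pin and carriage below 0.004 m and z of carriage in the frame of bed between 0.019 and 0.025 m), for 0.2 s.
2. the clip is home in the pin's groove (all of step 1 and horizontal distance between clip and pin_groove below 0.0035 m and z of clip in the frame of carriage between 0.028 and 0.0335 m and angle between clip's own z axis and vertical below 0.12 rad), for 0.2 s.
At the end, for the whole second after the job is handed in: The pin's tip is 8 mm or more below the plate, upright (0.12 rad), within 4 mm of the centre of the carriage, which sits on the plate (3 mm); the clip lies flat on the carriage's top (3.5 mm, 0.12 rad), its origin within 3.5 mm of the groove's axis; all at rest (all of step 2 and linear speed of each of pin, carriage, clip below 0.02 m/s); the robot touches nothing.
It fails at once if the pin or the carriage is lifted 10 mm or more off the plate (z of any of pin, carriage in the frame of bed above 0.032 m).
It fails at once if the bottle is shifted by more than 20 mm or tipped (distance of bottle from where it was at the start of the episode above 0.02 m or angle between bottle's own z axis and vertical above 0.35 rad).
It fails at once if the roll is shifted by more than 20 mm or tipped (distance of roll from where it was at the start of the episode above 0.02 m or angle between roll's own z axis and vertical above 0.35 rad).
It fails at once if the core is shifted by more than 20 mm or tipped (distance of core from where it was at the start of the episode above 0.02 m or angle between core's own z axis and vertical above 0.35 rad).
It fails at once if the tape measure is shifted by more than 20 mm or tipped (distance of tape_measure from where it was at the start of the episode above 0.02 m or angle between tape_measure's own z axis and vertical above 0.35 rad).
It also fails if it takes over 64 s, if anything falls off the work surface, if the arm or the gripper's body presses on something with over 40 N, if the wrist force passes 120 N, or if a joint passes its speed limit or range.

## Working session

There is one attempt and no reset: what is moved stays moved. The work goes in short steps, Python scripts to look and compute and a shell command to move; the robot and the scene stay as the last step left them, time stands still between calls to the robot, and variables do not carry over. Pictures are saved under pics/ and viewed, and the job is handed in when it is done.

```bash
ls; mkdir -p pics
python3 - <<'E'
from cell import arm
import cv2
print(arm.observe(), arm.hold_point_z)
for n in("side","top"):
    im=arm.get_image(n); cv2.imwrite(f"pics/{n}0.png",im); print(n,arm.camera_params(n))
E
```

```text
pics
{'clock': 0.0, 'joints': array([-1.2606169 ,  0.43524755,  0.02497795,  1.57409668, -0.01160425,
        1.13396628, -0.0750757 ]), 'dq': array([ 4.28938884e-04,  1.04929840e-03, -2.40278180e-05, -4.17212352e-04,
       -4.16164111e-04,  7.98395102e-04, -3.10321313e-04]), 'joint_efforts': array([ 1.02642756e-03, -6.67849159e+01,  9.84927267e-01, -3.14453495e+01,
       -6.08055596e-02,  4.30275255e-02,  1.52030452e-04]), 'position': array([0.25057499, 0.57202271, 0.22592991]), 'ee_rot': array([ 2.62875808e+00,  1.71845916e+00, -1.93699602e-03]), 'force': array([-0.91907564, -0.85063944, -0.23180052]), 'ft_torque': array([-0.01253983,  0.03119273, -0.03736059]), 'width': 0.9989866534378222} 0.0188
side {'camera_matrix': array([[428.3762432 ,   0.        , 309.03869831],
       [  0.        , 428.3762432 , 202.01377563],
       [  0.        ,   0.        ,   1.        ]]), 'k1': -0.04867178557063349, 'rvec': array([ 2.10794332, -0.85649964,  0.4270613 ]), 'tvec': array([-0.43110613,  0.3370321 ,  0.59650791])}
top {'camera_matrix': array([[446.76671944,   0.        , 327.44628779],
       [  0.        , 446.76671944, 208.56590724],
       [  0.        ,   0.        ,   1.        ]]), 'k1': 0.005433506770277338, 'rvec': array([ 2.16558663, -2.22398491,  0.03987308]), 'tvec': array([0.02675726, 0.61403939, 0.96579054])}
```

View pics/side0.png

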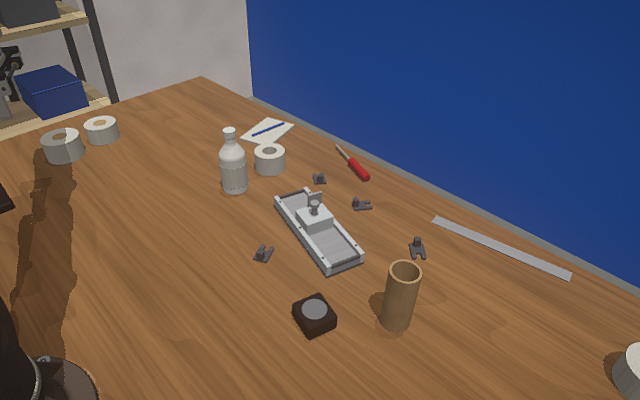

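View pics/top0.png

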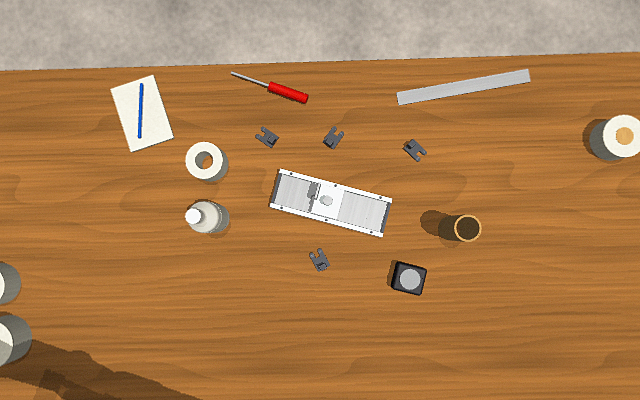

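The side view shows the carriage and pin at about (314,212) and the near clip at (264,254). In the top view the bed is centred near (331,203) and the carriage near (322,200).

Four things could be the clip, by top-view pixel: (319,260), (266,137), (333,137) and (415,150). The robot's base is below the bottom of the picture, so (319,260) is the nearest. I'll check it in a close crop.

```bash
cat > h.py <<'E'
import numpy as np, cv2
from cell import arm
from scipy.spatial.transform import Rotation as R
def ray(n,uv):
    p=arm.camera_params(n);K=p["camera_matrix"]
    q=cv2.undistortPoints(np.array(uv,float).reshape(-1,1,2),K,np.array([p["k1"],0,0,0.]),
      )[:,0]
    M=R.from_rotvec(p["rvec"]).as_matrix();c=-M.T@p["tvec"]
    d=np.c_[q,np.ones(len(q))]@M
    return c,d
def onplane(n,uv,z):
    c,d=ray(n,uv); return c+d*((z-c[2])/d[:,2])[:,None]
def proj(n,P):
    p=arm.camera_params(n)
    return cv2.projectPoints(np.array(P,float).reshape(-1,3),p["rvec"],p["tvec"],p["camera_matrix"],np.array([p["k1"],0,0,0.]))[0][:,0]
def crop(n,u,v,w,h,s,name,im=None):
    im=arm.get_image(n) if im is None else im
    c=im[max(0,v-h//2):v+h//2,max(0,u-w//2):u+w//2]
    cv2.imwrite(name,cv2.resize(c,None,fx=s,fy=s,interpolation=cv2.INTER_CUBIC))
E
python3 - <<'E'
from h import *
t=cv2.imread("pics/top0.png");s=cv2.imread("pics/side0.png")
crop("top",330,205,140,100,5,"pics/ct.png",t)
crop("top",320,260,60,50,10,"pics/cc.png",t)
crop("side",318,225,120,110,5,"pics/cs.png",s)
for n,uv in dict(clip=(319,260),a=(266,137),b=(333,137),c=(415,150)).items(): print(n,onplane("top",[uv],0.003).round(4))
E
```

```text
clip [[0.502  0.0321 0.003 ]]
a [[0.7787 0.1435 0.003 ]]
b [[ 0.7745 -0.0061  0.003 ]]
c [[ 0.7402 -0.1877  0.003 ]]
```

View pics/ct.png

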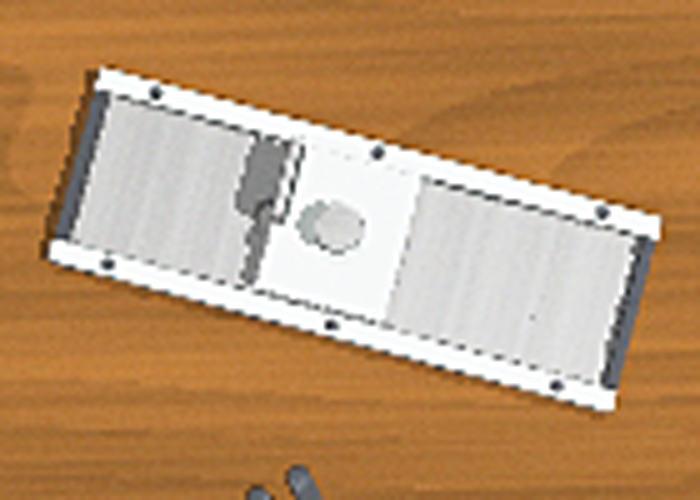

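View pics/cc.png

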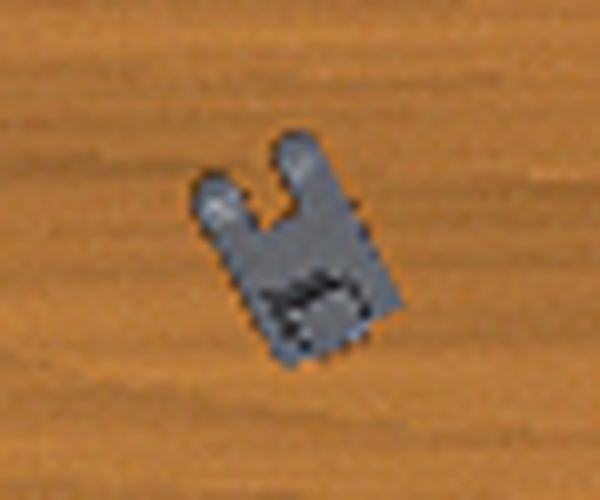

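View pics/cs.png

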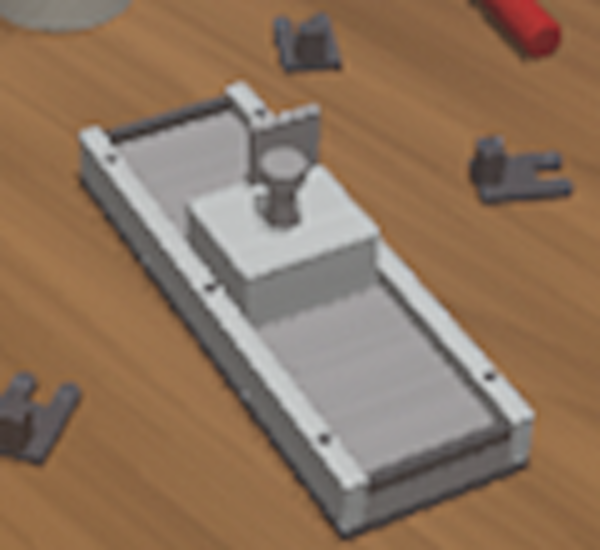

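Crop `cc` shows a flat dark U. Its prongs point up-left and its tab is at the lower right. The clip at top pixel (319,260) is at about (0.50, 0.03), nearest the base, so that's the one. Next I'll measure the bed, carriage, pin and clip poses, and boost the contrast on the plate to look for the hole.

Run:
```python
from h import *
t=cv2.imread("pics/top0.png")
# bed: low saturation bright
hsv=cv2.cvtColor(t,cv2.COLOR_BGR2HSV)
big=cv2.resize(hsv[150:260,255:405],None,fx=6,fy=6,interpolation=cv2.INTER_CUBIC)
m=((big[...,1]<70)).astype(np.uint8)*255
cs,_=cv2.findContours(m,0,1); c=max(cs,key=cv2.contourArea)
def back(q): return (np.array(q,float)+.5)/6-.5+[255,150]
box=cv2.boxPoints(cv2.minAreaRect(c)); P=onplane("top",back(box),0.032)
print(P.round(4), np.linalg.norm(np.diff(P,axis=0),axis=1))
cen=P.mean(0)
e=[P[(i+1)%4]-P[i] for i in range(4)]; l=max(e[:2],key=np.linalg.norm); l=l*np.sign(l[1]); l/=np.linalg.norm(l)
print("bed cen",cen,"yaw of +y axis from world y",np.arctan2(-l[0],l[1]))
# quad approx
h=cv2.convexHull(c); q=cv2.approxPolyDP(h,12,True)[:,0]; print("quad",onplane("top",back(q),0.032).round(4).tolist())
# clip
g=cv2.resize(hsv[230:290,290:350],None,fx=8,fy=8,interpolation=cv2.INTER_CUBIC)
m=(g[...,1]<95).astype(np.uint8)*255
cs,_=cv2.findContours(m,0,1); c=max(cs,key=cv2.contourArea)
cv2.imwrite("pics/mclip.png",m)
r=cv2.minAreaRect(c); b=(cv2.boxPoints(r)+.5)/8-.5+[290,230]; B=onplane("top",b,0.004); print("clip box",B.round(4).tolist(),np.linalg.norm(np.diff(B,axis=0),axis=1))
# enhance plate
gr=cv2.cvtColor(t,cv2.COLOR_BGR2GRAY)[155:255,260:400]
e=np.clip((gr.astype(float)-170)*255/70,0,255).astype(np.uint8)
cv2.imwrite("pics/enh.png",cv2.resize(e,None,fx=5,fy=5))
s=cv2.cvtColor(cv2.imread("pics/side0.png"),cv2.COLOR_BGR2GRAY)[180:280,265:370]
e=np.clip((s.astype(float)-110)*255/80,0,255).astype(np.uint8)
cv2.imwrite("pics/enhs.png",cv2.resize(e,None,fx=5,fy=5))
```

```text
[[ 0.6203  0.1374  0.032 ]
 [ 0.7056  0.1125  0.032 ]
 [ 0.6328 -0.1302  0.032 ]
 [ 0.5482 -0.1046  0.032 ]] [0.08885548 0.25341392 0.08838866]
bed cen [0.62672787 0.00377428 0.032     ] yaw of +y axis from world y -0.29122387932324373
quad [[0.7019, 0.1125, 0.032], [0.633, -0.1279, 0.032], [0.5509, -0.1052, 0.032], [0.6199, 0.1337, 0.032]]
clip box [[0.5164, 0.0566, 0.004], [0.5308, 0.0284, 0.004], [0.4893, 0.0071, 0.004], [0.475, 0.0352, 0.004]] [0.03164757 0.04658487 0.03158178]
```

View pics/enh.png

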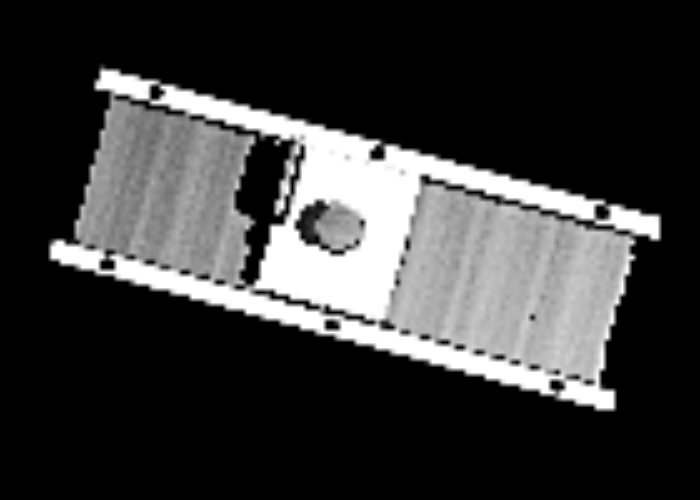

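View pics/enhs.png

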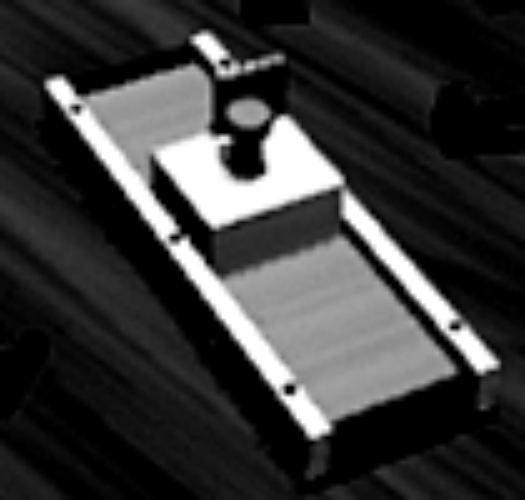

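View pics/mclip.png

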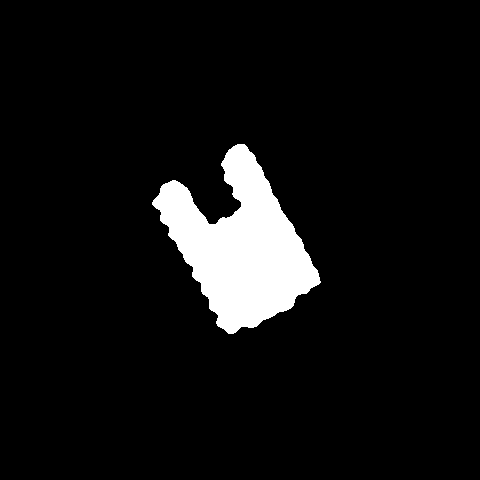

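Run:
```python
from h import *
t=cv2.imread("pics/top0.png")
th=-0.289; c=np.array([0.6267,0.0038])
X=np.array([np.cos(th),np.sin(th)]);Y=np.array([-np.sin(th),np.cos(th)])
def bed(p): d=p[:,:2]-c; return np.c_[d@X,d@Y]
q=np.array([[260+533/5-.4,155+316/5-.4]])
print("dot",bed(onplane("top",q,0.022))*1000)
g=cv2.cvtColor(t,cv2.COLOR_BGR2GRAY)
print(g[213:224,360:374])
# carriage right edge, pin head, stop plate
f=lambda u,v:[260+u/5-.4,155+v/5-.4]
print("carr -y edge corners z.052",bed(onplane("top",[f(422,177),f(388,326)],0.052))*1000)
print("pin head z .082",bed(onplane("top",[f(337,228)],0.082))*1000)
print("plate top z .084",bed(onplane("top",[f(262,143),f(283,147),f(240,205),f(270,212)],0.084))*1000)
# other objects
for n,uv,z in [("bottle",(193,216),.165),("roll",(206,161),.055),("core",(467,228),.13),("tape",(410,279),.036)]: print(n,onplane("top",[uv],z).round(3))
# side pin head
print("side pin head",bed(onplane("side",[[265+250/5-.4,180+112/5-.4]],0.082))*1000)
```

```text
dot [[-11.4526861  -83.73310958]]
[[218 219 218 219 217 219 223 220 218 219 217 220 218 223]
 [219 215 219 218 218 216 223 221 208 215 218 218 221 223]
 [217 220 219 217 217 222 225 222 215 220 213 218 221 224]
 [214 218 220 220 217 222 225 218 219 217 218 221 220 224]
 [218 220 220 220 219 226 222 216 220 215 218 217 223 227]
 [218 221 219 220 220 226 171 219 220 216 219 221 225 226]
 [220 220 219 215 224 227 219 214 220 216 220 223 224 226]
 [218 221 218 217 226 225 218 219 220 218 219 225 223 222]
 [220 219 218 219 226 221 220 219 219 221 219 224 227 224]
 [221 220 218 219 225 222 214 220 218 220 221 225 222 223]
 [221 220 218 223 225 218 218 220 221 223 224 227 225 223]]
carr -y edge corners z.052 [[ 31.82076419 -21.44730507]
 [-32.62801321 -23.85372602]]
pin head z .082 [[-0.04541294  6.8277237 ]]
plate top z .084 [[25.47077087 45.36662599]
 [26.10765563 36.65846845]
 [-1.33553761 47.41176381]
 [-0.92773357 34.84907929]]
bottle [[0.601 0.259 0.165]]
roll [[0.72  0.264 0.055]]
core [[ 0.565 -0.258  0.13 ]]
tape [[ 0.459 -0.161  0.036]]
side pin head [[-0.66066099  3.88348387]]
```

The plate shows no hole, only a one-pixel dark speck at bed y ≈ -84, so I'll find it by pushing. I plan to straddle the carriage with the jaws along bed y, tips above the rails, so the same setup can push either way.

```bash
cat >> h.py <<'E'
th=-0.289; C=np.array([0.6267,0.0038])
BX=np.array([np.cos(th),np.sin(th)]);BY=np.array([-np.sin(th),np.cos(th)])
def bed(p): p=np.atleast_2d(p); d=p[:,:2]-C; return np.c_[d@BX,d@BY]
def world(x,y): return C+x*BX+y*BY
def need(pos,jaw):
    "pos world, jaw = yaw angle of jaw axis; tool straight down"
    o=arm.observe();M=R.from_rotvec(o["ee_rot"])
    best=None
    for a in(jaw,jaw+np.pi):
        T=R.from_matrix(np.c_[[np.cos(a),np.sin(a),0],[np.sin(a),-np.cos(a),0],[0,0,-1]])
        r=(M.inv()*T).as_rotvec()
        if best is None or np.linalg.norm(r)<np.linalg.norm(best): best=r
    print("t",o["clock"],"dp",(M.inv().apply(np.array(pos)-o["position"])).round(4),"rot",best.round(4))
def st():
    o=arm.observe();print("t",round(o["clock"],2),"pos",o["position"].round(4),"bed mm",(bed(o["position"])*1000).round(1),"F",o["force"].round(1),"Fbed",(bed(o["force"][None,:2]+C)).round(1),"w",round(o["width"],3),"j7",o["joints"].round(2))
E
python3 - <<'E'
from h import *
p=world(0,0.0055)
need([*p,0.20],th+np.pi/2); need([*p,0.036],th+np.pi/2); st()
E
```

```text
t 0.1 dp [-0.3641  0.5718  0.0266] rot [ 0.      0.0014 -0.1239]
t 0.1 dp [-0.3639  0.5718  0.1906] rot [ 0.      0.0014 -0.1239]
t 0.1 pos [0.2506 0.5721 0.226 ] bed mm [[-522.4  437.5]] F [ 0.7 -0.1 -0.1] Fbed [[0.7 0.1]] w 1.0 j7 [-1.26  0.44  0.02  1.57 -0.01  1.13 -0.08]
```

```bash
python3 -m pendant '[{"dp":[-0.03,0.05,0],"rotation":[0,0,-0.02],"fingers":-1},{"dp":[-0.06,0.10,0],"rotation":[0,0,-0.04],"fingers":-1},{"dp":[-0.09,0.145,0],"rotation":[0,0,-0.06],"fingers":-1},{"dp":[-0.12,0.195,0],"rotation":[0,0,-0.08],"fingers":-1},{"dp":[-0.155,0.245,0],"rotation":[0,0,-0.1],"fingers":-1},{"dp":[-0.185,0.295,0],"rotation":[0,0,-0.124],"fingers":-1},{"dp":[-0.22,0.345,0],"rotation":[0,0,-0.124],"fingers":-1},{"dp":[-0.25,0.395,0],"rotation":[0,0,-0.124],"fingers":-1},{"dp":[-0.28,0.445,0],"rotation":[0,0,-0.124],"fingers":-1},{"dp":[-0.315,0.495,0.005],"rotation":[0,0,-0.124],"fingers":-1},{"dp":[-0.345,0.54,0.015],"rotation":[0,0,-0.124],"fingers":-1},{"dp":[-0.364,0.572,0.027],"rotation":[0,0,-0.124],"fingers":-1},{"dp":[-0.364,0.572,0.027],"rotation":[0,0,-0.124],"fingers":-1}]'
python3 - <<'E'
from h import *
st(); need([*world(0,0.0055),0.036],th+np.pi/2)
E
```

```text
clock: 1.72
position: [0.6287, 0.0051, 0.198]
ee_rot: [2.522, 1.871, -0.007]
force: [-0.2, 0.9, -0.1]
width: 1.0
t 1.73 pos [0.6287 0.0051 0.198 ] bed mm [[1.5 1.8]] F [-0.2  0.9 -0.1] Fbed [[-0.4  0.8]] w 1.0 j7 [-0.25  0.47  0.23  1.61 -0.12  1.08  1.29]
t 1.725 dp [ 0.0044 -0.0013  0.162 ] rot [-0.0014  0.0042 -0.0051]
```

```bash
python3 -m pendant '[{"dp":[0.004,-0.001,0.04],"rotation":[0,0.004,-0.005],"fingers":-1},{"dp":[0.004,-0.001,0.09],"rotation":[0,0.004,-0.005],"fingers":-1},{"dp":[0.004,-0.001,0.13],"rotation":[0,0.004,-0.005],"fingers":-0.9},{"dp":[0.004,-0.001,0.15],"rotation":[0,0.004,-0.005],"fingers":-0.8},{"dp":[0.004,-0.001,0.161],"rotation":[0,0.004,-0.005],"fingers":-0.43},{"dp":[0.004,-0.001,0.161],"rotation":[0,0.004,-0.005],"fingers":-0.43},{"dp":[0.004,-0.001,0.161],"rotation":[0,0.004,-0.005],"fingers":-0.43}]' 10
python3 - <<'E'
from h import *
st()
crop("side",318,225,160,140,5,"pics/s1.png")
crop("top",330,205,140,110,5,"pics/t1.png")
E
```

```text
clock: 2.6
position: [0.6292, 0.0089, 0.0381]
ee_rot: [-2.518, -1.878, -0.001]
force: [0.4, -0.3, 0.3]
width: 0.718
t 2.6 pos [0.6292 0.0089 0.0381] bed mm [[0.9 5.6]] F [ 0.4 -0.3  0.3] Fbed [[ 0.5 -0.1]] w 0.718 j7 [-0.22  0.64  0.19  1.76 -0.16  0.76  1.33]
```

View pics/s1.png

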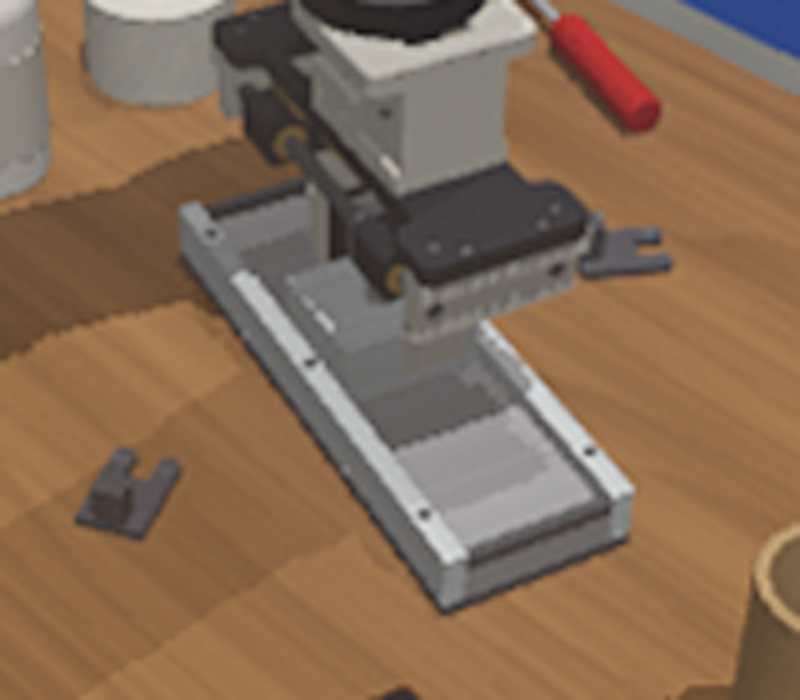

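The side view shows the jaws straddling the carriage around (300,200), with fingers at both ends and nothing else touched. Now pushing toward -y, which is tool -x.

```bash
python3 -m pendant '[{"dp":[-0.003,-0.001,0],"rotation":[0,0,0],"fingers":-0.43},{"dp":[-0.006,-0.001,0],"rotation":[0,0,0],"fingers":-0.43},{"dp":[-0.009,-0.001,0],"rotation":[0,0,0],"fingers":-0.43},{"dp":[-0.012,-0.001,0],"rotation":[0,0,0],"fingers":-0.43},{"dp":[-0.015,-0.001,0],"rotation":[0,0,0],"fingers":-0.43},{"dp":[-0.018,-0.001,0],"rotation":[0,0,0],"fingers":-0.43},{"dp":[-0.021,-0.001,0],"rotation":[0,0,0],"fingers":-0.43},{"dp":[-0.024,-0.001,0],"rotation":[0,0,0],"fingers":-0.43},{"dp":[-0.027,-0.001,0],"rotation":[0,0,0],"fingers":-0.43},{"dp":[-0.030,-0.001,0],"rotation":[0,0,0],"fingers":-0.43}]'
python3 - <<'E'
from h import *
st()
E
```

```text
clock: 3.95
position: [0.6195, -0.02, 0.038]
ee_rot: [-2.518, -1.878, -0.001]
force: [1.2, 3.0, 2.1]
width: 0.716
t 3.95 pos [ 0.6195 -0.02    0.038 ] bed mm [[ -0.1 -24.8]] F [1.2 3.  2.1] Fbed [[0.3 3.2]] w 0.716 j7 [-0.18  0.63  0.18  1.78 -0.16  0.74  1.37]
```

```bash
python3 -m pendant '[{"dp":[-0.003,0,0],"rotation":[0,0,0],"fingers":-0.43},{"dp":[-0.006,0,0],"rotation":[0,0,0],"fingers":-0.43},{"dp":[-0.009,0,0],"rotation":[0,0,0],"fingers":-0.43},{"dp":[-0.012,0,0],"rotation":[0,0,0],"fingers":-0.43}]'; python3 -c "
from h import *
st()"; python3 -m pendant '[{"dp":[-0.003,0,0],"rotation":[0,0,0],"fingers":-0.43},{"dp":[-0.006,0,0],"rotation":[0,0,0],"fingers":-0.43},{"dp":[-0.009,0,0],"rotation":[0,0,0],"fingers":-0.43}]'; python3 -c "
from h import *
st()"
```

```text
clock: 4.45
position: [0.6161, -0.0317, 0.038]
ee_rot: [-2.518, -1.878, -0.001]
force: [1.8, 3.4, 2.7]
width: 0.717
t 4.45 pos [ 0.6161 -0.0317  0.038 ] bed mm [[ -0.1 -37. ]] F [1.8 3.4 2.7] Fbed [[0.8 3.7]] w 0.717 j7 [-0.16  0.63  0.18  1.79 -0.16  0.74  1.39]
clock: 4.82
position: [0.6134, -0.0404, 0.038]
ee_rot: [-2.518, -1.878, -0.001]
force: [0.3, 3.3, 2.5]
width: 0.714
t 4.83 pos [ 0.6134 -0.0404  0.038 ] bed mm [[ -0.1 -46.2]] F [0.3 3.3 2.5] Fbed [[-0.7  3.3]] w 0.714 j7 [-0.15  0.63  0.18  1.79 -0.16  0.74  1.4 ]
```

```bash
python3 -m pendant '[{"dp":[-0.003,0,0],"rotation":[0,0,0],"fingers":-0.43},{"dp":[-0.006,0,0],"rotation":[0,0,0],"fingers":-0.43},{"dp":[-0.009,0,0],"rotation":[0,0,0],"fingers":-0.43}]'; python3 -c "
from h import *
st()"
```

```text
clock: 5.2
position: [0.6108, -0.0492, 0.038]
ee_rot: [-2.518, -1.878, -0.001]
force: [1.4, 4.1, 2.5]
width: 0.715
t 5.2 pos [ 0.6108 -0.0492  0.038 ] bed mm [[ -0.1 -55.4]] F [1.4 4.1 2.5] Fbed [[0.2 4.3]] w 0.715 j7 [-0.13  0.62  0.18  1.8  -0.16  0.73  1.42]
```

Run:
```python
from h import *
crop("side",330,235,140,110,6,"pics/s2.png")
```

```text
(no output)
```

View pics/s2.png

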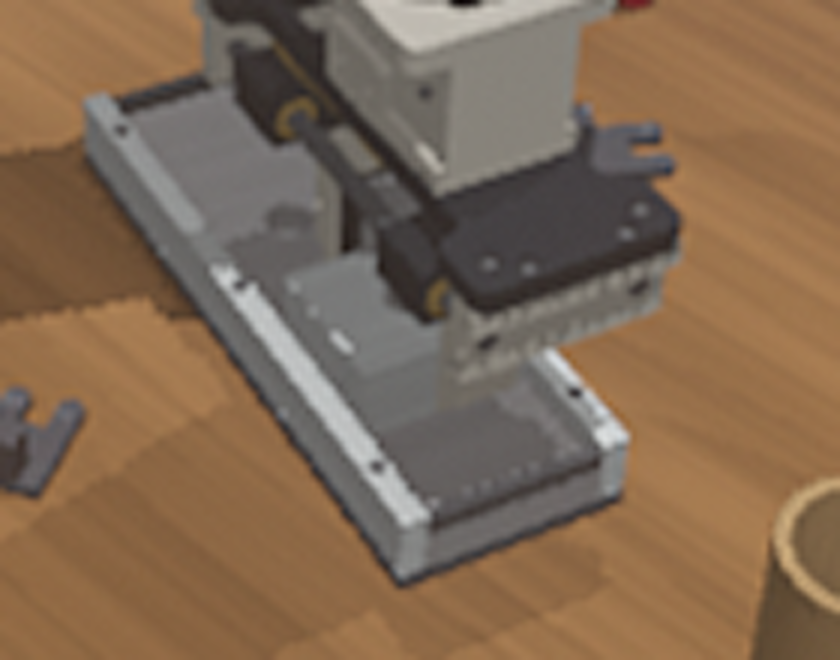

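The side view shows a round dark spot on the plate at about (308,216), on the +y side, where the carriage used to be.

Run:
```python
from h import *
print(bed(onplane("side",[[260+290/6-.4,180+217/6-.4]],0.022))*1000)
```

```text
[[-0.34028505 33.38772168]]
```

The spot is at bed (0, +33) on the plate, which is right for the hole. The carriage had been hiding it. I'll push back toward +y.

```bash
python3 -m pendant '[{"dp":[0.004,0,0],"rotation":[0,0,0],"fingers":-0.43},{"dp":[0.008,0,0],"rotation":[0,0,0],"fingers":-0.43},{"dp":[0.012,0,0],"rotation":[0,0,0],"fingers":-0.43},{"dp":[0.016,0,0],"rotation":[0,0,0],"fingers":-0.43},{"dp":[0.020,0,0],"rotation":[0,0,0],"fingers":-0.43},{"dp":[0.024,0,0],"rotation":[0,0,0],"fingers":-0.43},{"dp":[0.028,0,0],"rotation":[0,0,0],"fingers":-0.43},{"dp":[0.032,0,0],"rotation":[0,0,0],"fingers":-0.43},{"dp":[0.036,0,0],"rotation":[0,0,0],"fingers":-0.43},{"dp":[0.040,0,0],"rotation":[0,0,0],"fingers":-0.43},{"dp":[0.044,0,0],"rotation":[0,0,0],"fingers":-0.43},{"dp":[0.048,0,0],"rotation":[0,0,0],"fingers":-0.43},{"dp":[0.052,0,0],"rotation":[0,0,0],"fingers":-0.43},{"dp":[0.056,0,0],"rotation":[0,0,0],"fingers":-0.43},{"dp":[0.060,0,0],"rotation":[0,0,0],"fingers":-0.43},{"dp":[0.064,0,0],"rotation":[0,0,0],"fingers":-0.43},{"dp":[0.068,0,0],"rotation":[0,0,0],"fingers":-0.43},{"dp":[0.072,0,0],"rotation":[0,0,0],"fingers":-0.43},{"dp":[0.075,0,0],"rotation":[0,0,0],"fingers":-0.43}]'; python3 -c "
from h import *
st()"; python3 -m pendant '[{"dp":[0.0025,0,0],"rotation":[0,0,0],"fingers":-0.43},{"dp":[0.005,0,0],"rotation":[0,0,0],"fingers":-0.43},{"dp":[0.0075,0,0],"rotation":[0,0,0],"fingers":-0.43},{"dp":[0.010,0,0],"rotation":[0,0,0],"fingers":-0.43}]'; python3 -c "
from h import *
st()"
```

```text
clock: 7.62
position: [0.6321, 0.0224, 0.038]
ee_rot: [-2.519, -1.878, -0.0]
force: [-0.5, -1.9, -0.3]
width: 0.711
t 7.62 pos [0.6321 0.0224 0.038 ] bed mm [[-0.1 19.3]] F [-0.5 -1.9 -0.3] Fbed [[ 0.1 -1.9]] w 0.711 j7 [-0.25  0.65  0.19  1.75 -0.17  0.76  1.31]
clock: 8.12
position: [0.6351, 0.032, 0.0381]
ee_rot: [-2.519, -1.878, -0.0]
force: [-0.6, -1.6, -0.5]
width: 0.717
t 8.12 pos [0.6351 0.032  0.0381] bed mm [[-0.  29.5]] F [-0.6 -1.6 -0.5] Fbed [[-0.2 -1.7]] w 0.717 j7 [-0.26  0.65  0.19  1.74 -0.17  0.77  1.29]
```

```bash
for i in 1 2; do :; done; python3 -m pendant '[{"dp":[0.002,0,0],"rotation":[0,0,0],"fingers":-0.43},{"dp":[0.004,0,0],"rotation":[0,0,0],"fingers":-0.43},{"dp":[0.006,0,0],"rotation":[0,0,0],"fingers":-0.43},{"dp":[0.007,0,0],"rotation":[0,0,0],"fingers":-0.43}]'; python3 -c "
from h import *
st()"; python3 -m pendant '[{"dp":[0.0015,0,0],"rotation":[0,0,0],"fingers":-0.43},{"dp":[0.003,0,0],"rotation":[0,0,0],"fingers":-0.43},{"dp":[0.0045,0,0],"rotation":[0,0,0],"fingers":-0.43}]'; python3 -c "
from h import *
st()
crop('side',315,220,140,110,6,'pics/s3.png')"
```

```text
clock: 8.62
position: [0.6371, 0.039, 0.038]
ee_rot: [-2.518, -1.878, -0.0]
force: [-0.8, -2.5, -1.2]
width: 0.716
t 8.62 pos [0.6371 0.039  0.038 ] bed mm [[-0.1 36.7]] F [-0.8 -2.5 -1.2] Fbed [[-0.1 -2.6]] w 0.716 j7 [-0.27  0.66  0.19  1.73 -0.17  0.77  1.28]
clock: 9.0
position: [0.6384, 0.0434, 0.038]
ee_rot: [-2.518, -1.878, -0.0]
force: [-0.7, -1.6, -0.6]
width: 0.714
t 9.0 pos [0.6384 0.0434 0.038 ] bed mm [[-0.1 41.3]] F [-0.7 -1.6 -0.6] Fbed [[-0.2 -1.7]] w 0.714 j7 [-0.28  0.66  0.19  1.73 -0.17  0.77  1.28]
```

View pics/s3.png

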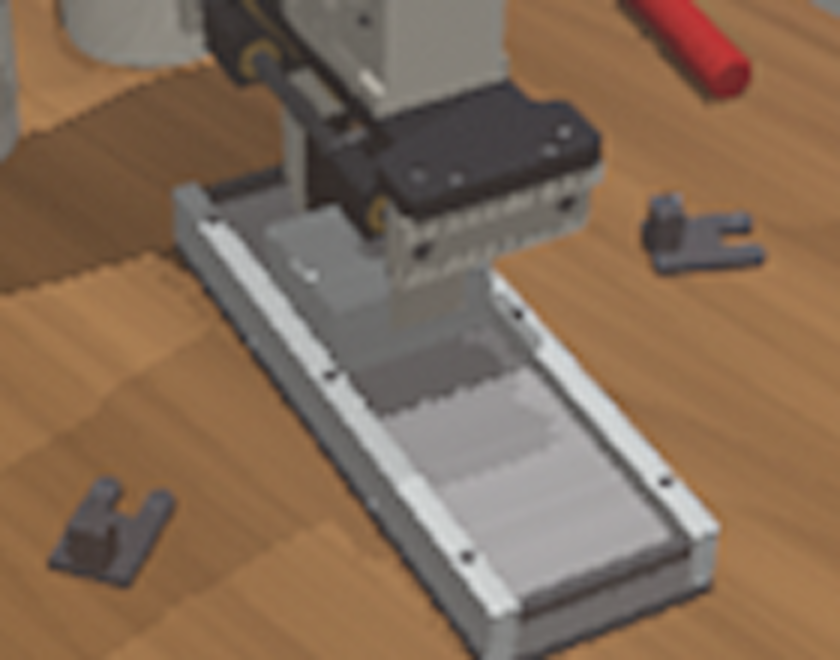

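```bash
python3 -m pendant '[{"dp":[0.002,0,0],"rotation":[0,0,0],"fingers":-0.43},{"dp":[0.004,0,0],"rotation":[0,0,0],"fingers":-0.43},{"dp":[0.006,0,0],"rotation":[0,0,0],"fingers":-0.43}]'; python3 -c "
from h import *
st()"; python3 -m pendant '[{"dp":[0.002,0,0],"rotation":[0,0,0],"fingers":-0.43},{"dp":[0.004,0,0],"rotation":[0,0,0],"fingers":-0.43},{"dp":[0.006,0,0],"rotation":[0,0,0],"fingers":-0.43}]'; python3 -c "
from h import *
st()"
```

```text
clock: 9.43
position: [0.6394, 0.0462, 0.0381]
ee_rot: [2.519, 1.875, -0.005]
force: [-5.5, -12.7, 5.1]
width: 0.716
t 9.43 pos [0.6394 0.0462 0.0381] bed mm [[ 0.1 44.3]] F [ -5.5 -12.7   5.1] Fbed [[ -1.7 -13.8]] w 0.716 j7 [-0.28  0.66  0.19  1.72 -0.17  0.78  1.27]
clock: 9.8
position: [0.6397, 0.0464, 0.0381]
ee_rot: [2.52, 1.869, -0.014]
force: [-6.1, -17.0, 7.4]
width: 0.718
t 9.8 pos [0.6397 0.0464 0.0381] bed mm [[ 0.3 44.6]] F [ -6.1 -17.    7.4] Fbed [[ -1. -18.]] w 0.718 j7 [-0.29  0.66  0.2   1.72 -0.16  0.78  1.26]
```

The carriage stopped, and the push force rose to 18 N at carriage y ≈ 39.5. I'll ease back to the centre, open the jaws and lift off.

```bash
python3 -m pendant '[{"dp":[-0.003,0,0],"rotation":[0,0,0],"fingers":-0.43},{"dp":[-0.005,0,0],"rotation":[0,0,0],"fingers":-0.6},{"dp":[-0.005,0,0],"rotation":[0,0,0],"fingers":-0.8}]'; python3 -c "
from h import *
st()"; python3 -m pendant '[{"dp":[0,0,-0.01],"rotation":[0,0,0],"fingers":-0.8},{"dp":[0,0,-0.04],"rotation":[0,0,0],"fingers":-0.8},{"dp":[0,0,-0.09],"rotation":[0,0,0],"fingers":-0.8},{"dp":[0,-0.05,-0.11],"rotation":[0,0,0],"fingers":-0.8},{"dp":[0,-0.1,-0.11],"rotation":[0,0,0],"fingers":-0.8},{"dp":[0,-0.13,-0.11],"rotation":[0,0,0],"fingers":-0.8},{"dp":[0,-0.13,-0.11],"rotation":[0,0,0],"fingers":-0.8}]'; python3 -c "
from h import *
st()
s=arm.get_image('side');cv2.imwrite('pics/S4.png',s)
crop('side',315,220,140,110,6,'pics/s4.png',s)
t=arm.get_image('top');cv2.imwrite('pics/T4.png',t);crop('top',330,220,140,110,6,'pics/t4.png',t)"
```

```text
clock: 10.18
position: [0.6385, 0.0425, 0.0383]
ee_rot: [2.52, 1.87, -0.012]
force: [0.1, 0.4, -0.8]
width: 0.86
t 10.18 pos [0.6385 0.0425 0.0383] bed mm [[ 0.3 40.5]] F [ 0.1  0.4 -0.8] Fbed [[-0.   0.4]] w 0.86 j7 [-0.28  0.66  0.2   1.72 -0.16  0.78  1.27]
clock: 11.05
position: [0.5128, 0.0825, 0.1494]
ee_rot: [2.518, 1.874, -0.011]
force: [0.5, -0.1, 0.3]
width: 0.901
t 11.05 pos [0.5128 0.0825 0.1494] bed mm [[-131.6   43. ]] F [ 0.5 -0.1  0.3] Fbed [[0.5 0. ]] w 0.901 j7 [-0.44  0.35  0.22  1.94 -0.09  0.87  1.11]
```

View pics/s4.png

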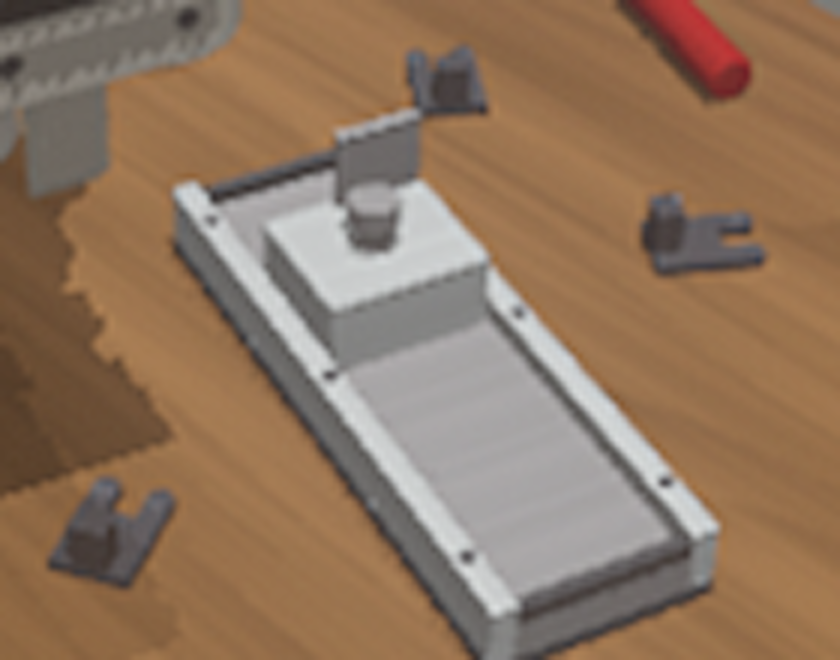

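View pics/t4.png

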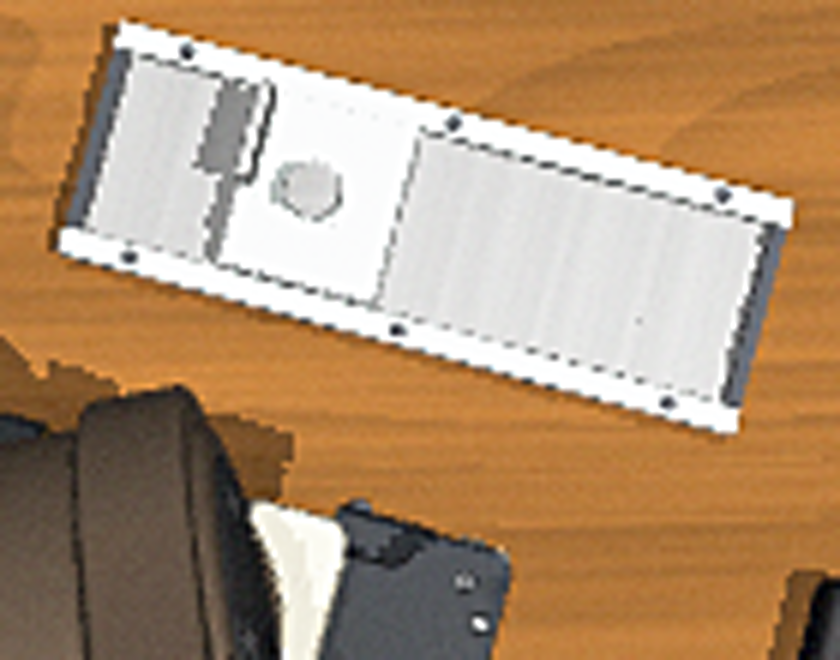

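The pin has dropped. In the side crop the head is at (374,197), low over the carriage, and in the top crop it's at (310,190). Next I'll triangulate the head and work out the clip grasp.

Run:
```python
from h import *
su=[[315-70+374/6-.4,220-55+196/6-.4]];tu=[[330-70+310/6-.4,220-55+190/6-.4]]
for z in(.066,.070,.074): print(z,bed(onplane("side",su,z))*1000,bed(onplane("top",tu,z))*1000,onplane("top",tu,z))
# carriage -y edge at z .052: top crop corners (418,130),(378,300)
f=lambda u,v:[260+u/6-.4,165+v/6-.4]
print(bed(onplane("top",[f(418,130),f(378,300)],.052))*1000)
# side: clip tab top center (96,525)? 
g=lambda u,v:[245+u/6-.4,165+v/6-.4]
print("clip tab top from side z.024",onplane("side",[g(97,518)],.024))
t=cv2.imread("pics/top0.png"); 
print("tab top from top", onplane("top",[[290+330/10-.4,235+315/10-.4]],.024))
print("prong tips side z.005", onplane("side",[g(107,487),g(161,496)],.005), "top",onplane("top",[[290+213/10-.4,235+178/10-.4],[290+293/10-.4,235+136/10-.4]],.005))
need([0.4882,0.0243,0.08],np.deg2rad(27.2+90)); need([0.4882,0.0243,0.007],np.deg2rad(27.2+90));st()
```

```text
0.066 [[ 2.31267866 43.85217504]] [[ 0.32745956 40.95351004]] [[0.63868538 0.04296182 0.066     ]]
0.07 [[-0.11654357 39.28407886]] [[ 0.09605484 40.70485798]] [[0.63839271 0.04278943 0.07      ]]
0.074 [[-2.5457658  34.71598267]] [[-0.13534988 40.45620593]] [[0.63810003 0.04261703 0.074     ]]
[[ 31.40803611  10.62941962]
 [-30.02663121   8.66329845]]
clip tab top from side z.024 [[0.48851121 0.0215305  0.024     ]]
tab top from top [[0.49016854 0.02406683 0.024     ]]
prong tips side z.005 [[0.51219017 0.046578   0.005     ]
 [0.52294598 0.029999   0.005     ]] top [[0.51927145 0.04947109 0.005     ]
 [0.52803382 0.03161384 0.005     ]]
t 11.15 dp [-0.062  -0.0095  0.0698] rot [-0.0027  0.0073 -0.7681]
t 11.15 dp [-0.0615 -0.0096  0.1428] rot [-0.0027  0.0073 -0.7681]
t 11.15 pos [0.5154 0.0814 0.1493] bed mm [[-128.8   42.7]] F [ 0.1 -0.1 -0. ] Fbed [[ 0.1 -0.1]] w 0.9 j7 [-0.44  0.35  0.22  1.93 -0.09  0.87  1.11]
```

The head triangulates to z = 0.070, so the pin is fully down, at bed (0, 40). Now I'll hover over the clip's tab.

```bash
python3 -m pendant '[{"dp":[-0.015,-0.003,0.01],"rotation":[0,0,-0.17],"fingers":0.1},{"dp":[-0.03,-0.006,0.02],"rotation":[0,0,-0.34],"fingers":0.1},{"dp":[-0.045,-0.009,0.04],"rotation":[0,0,-0.5],"fingers":0.1},{"dp":[-0.06,-0.0095,0.06],"rotation":[-0.001,0.004,-0.67],"fingers":0.1},{"dp":[-0.062,-0.0095,0.09],"rotation":[-0.003,0.007,-0.768],"fingers":0.1},{"dp":[-0.062,-0.0095,0.10],"rotation":[-0.003,0.007,-0.768],"fingers":0.1},{"dp":[-0.062,-0.0095,0.10],"rotation":[-0.003,0.007,-0.768],"fingers":0.1}]'; python3 -c "
from h import *
st();need([0.4885,0.0237,0.0085],np.deg2rad(27.2+90))
s=arm.get_image('side');crop('side',260,245,120,100,6,'pics/s5.png',s)"
```

```text
clock: 12.02
position: [0.4887, 0.024, 0.0495]
ee_rot: [-1.64, -2.679, 0.001]
force: [0.6, -0.1, 0.4]
width: 0.454
t 12.03 pos [0.4887 0.024  0.0495] bed mm [[-138.  -20.]] F [ 0.6 -0.1  0.4] Fbed [[0.6 0.1]] w 0.454 j7 [-0.18  0.45  0.03  2.09 -0.02  0.6   1.91]
t 12.025 dp [-0.0001 -0.0002  0.041 ] rot [-0.0006  0.0003 -0.0027]
```

View pics/s5.png

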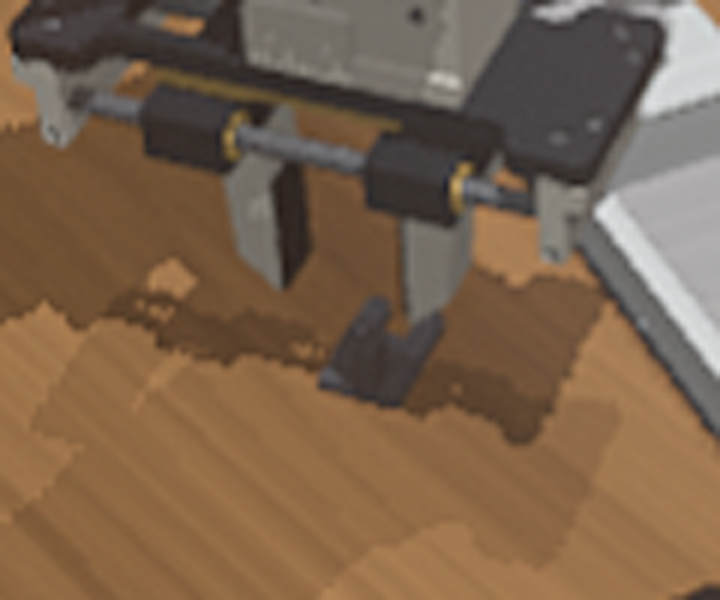

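The side view shows the jaws over the clip: fingers near (310,237) and (332,246), tab near (322,258). The offset looks consistent with the gripper's height. Going down and gripping.

```bash
python3 -m pendant '[{"dp":[0,0,0.012],"rotation":[0,0,0],"fingers":0.1},{"dp":[0,0,0.024],"rotation":[0,0,0],"fingers":0.1},{"dp":[0,0,0.034],"rotation":[0,0,0],"fingers":0.1},{"dp":[0,0,0.041],"rotation":[0,0,0],"fingers":0.1},{"dp":[0,0,0.041],"rotation":[0,0,0],"fingers":0.1}]'; python3 -c "
from h import *
st()
s=arm.get_image('side');crop('side',260,245,120,100,6,'pics/s6.png',s)"
```

```text
clock: 12.7
position: [0.4886, 0.0241, 0.0085]
ee_rot: [-1.639, -2.68, 0.001]
force: [-0.1, 0.3, -0.0]
width: 0.45
t 12.7 pos [0.4886 0.0241 0.0085] bed mm [[-138.1  -19.9]] F [-0.1  0.3 -0. ] Fbed [[-0.2  0.3]] w 0.45 j7 [-0.18  0.53  0.03  2.11 -0.03  0.5   1.91]
```

View pics/s6.png

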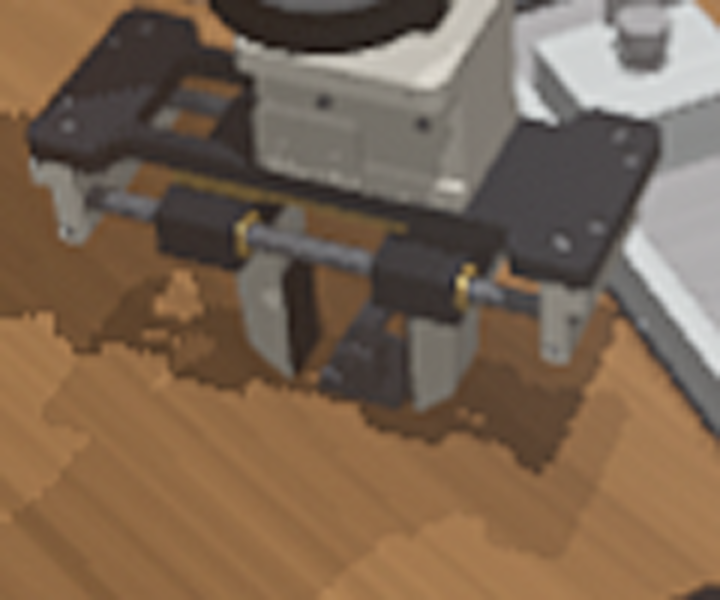

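```bash
python3 -m pendant '[{"dp":[0,0,0],"rotation":[0,0,0],"fingers":0.4},{"dp":[0,0,0],"rotation":[0,0,0],"fingers":0.7},{"dp":[0,0,0],"rotation":[0,0,0],"fingers":1},{"dp":[0,0,0],"rotation":[0,0,0],"fingers":1},{"dp":[0,0,0],"rotation":[0,0,0],"fingers":1}]' 25; python3 -c "
from h import *
st()"; python3 -m pendant '[{"dp":[0,0,-0.02],"rotation":[0,0,0],"fingers":1},{"dp":[0,0,-0.06],"rotation":[0,0,0],"fingers":1},{"dp":[0,0,-0.10],"rotation":[0,0,0],"fingers":1},{"dp":[0,0,-0.10],"rotation":[0,0,0],"fingers":1}]'; python3 -c "
from h import *
st()
s=arm.get_image('side');cv2.imwrite('pics/S7.png',s);crop('side',255,215,120,100,6,'pics/s7.png',s)
s=arm.get_image('top');cv2.imwrite('pics/T7.png',s);crop('top',310,250,120,100,6,'pics/t7.png',s)"
```

```text
clock: 13.38
position: [0.489, 0.0242, 0.0091]
ee_rot: [1.639, 2.679, -0.0]
force: [-1.0, -0.3, 3.0]
width: 0.154
t 13.38 pos [0.489  0.0242 0.0091] bed mm [[-137.8  -19.7]] F [-1.  -0.3  3. ] Fbed [[-0.9 -0.6]] w 0.154 j7 [-0.18  0.53  0.03  2.11 -0.03  0.5   1.91]
clock: 13.88
position: [0.4908, 0.0244, 0.1116]
ee_rot: [1.637, 2.676, 0.005]
force: [-0.5, -0.3, -1.1]
width: 0.15
t 13.88 pos [0.4908 0.0244 0.1116] bed mm [[-136.1  -19. ]] F [-0.5 -0.3 -1.1] Fbed [[-0.4 -0.4]] w 0.15 j7 [-0.19  0.36  0.04  2.04 -0.02  0.74  1.91]
```

View pics/s7.png

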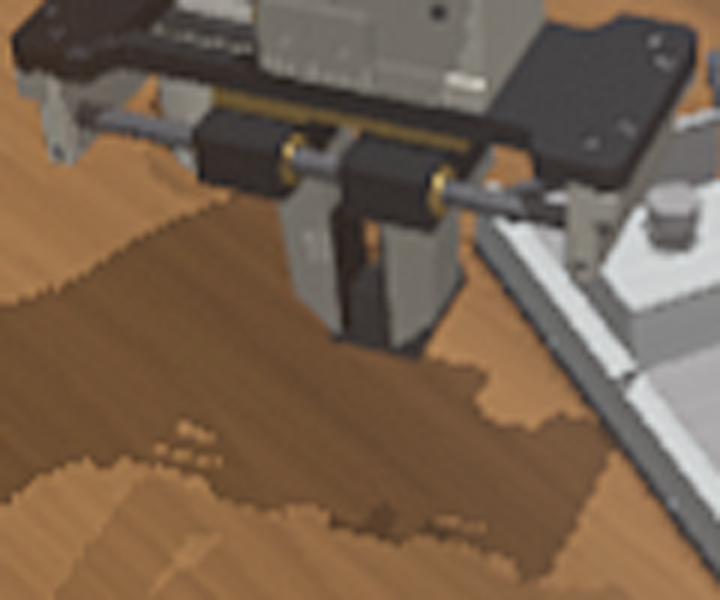

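View pics/t7.png

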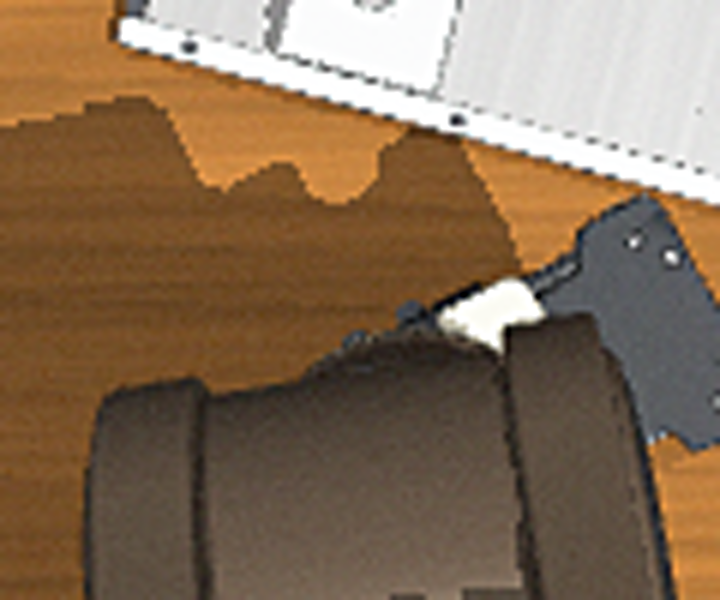

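The clip is held by its tab: opening 13.8 mm against the tab's 14, with the prongs visible at top crop (355,340) and (408,312). I'll turn it to bed x and go to the standoff on the pin's -x side.

```bash
python3 -c "
from h import *
need([*world(-.064,.0396),.085],th+np.pi/2)"
```

```text
t 13.975 dp [-0.0081  0.0945  0.024 ] rot [7.000e-04 4.000e-04 7.617e-01]
```

```bash
python3 -m pendant '[{"dp":[-0.001,0.015,0],"rotation":[0,0,0.15],"fingers":1},{"dp":[-0.003,0.03,0],"rotation":[0,0,0.31],"fingers":1},{"dp":[-0.004,0.05,0],"rotation":[0,0,0.46],"fingers":1},{"dp":[-0.006,0.07,0],"rotation":[0,0,0.61],"fingers":1},{"dp":[-0.008,0.085,0.01],"rotation":[0,0,0.76],"fingers":1},{"dp":[-0.008,0.0945,0.02],"rotation":[0,0,0.762],"fingers":1},{"dp":[-0.008,0.0945,0.024],"rotation":[0,0,0.762],"fingers":1},{"dp":[-0.008,0.0945,0.024],"rotation":[0,0,0.762],"fingers":1}]'; python3 -c "
from h import *
st();need([*world(-.064,.0396),.0625],th+np.pi/2)"
```

```text
clock: 14.98
position: [0.5755, 0.0596, 0.0842]
ee_rot: [-2.517, -1.88, 0.002]
force: [-0.3, -0.1, 0.1]
width: 0.152
t 14.97 pos [0.5755 0.0596 0.0842] bed mm [[-64.9  38.9]] F [-0.3 -0.1  0.1] Fbed [[-0.3 -0.2]] w 0.152 j7 [-0.36  0.52  0.22  1.86 -0.16  0.78  1.23]
t 14.975 dp [0.0007 0.001  0.0217] rot [-0.001   0.0011  0.0011]
```

```bash
python3 -m pendant '[{"dp":[0.0007,0.001,0.01],"rotation":[0,0,0],"fingers":1},{"dp":[0.0007,0.001,0.0217],"rotation":[0,0,0],"fingers":1},{"dp":[0.0007,0.001,0.0217],"rotation":[0,0,0],"fingers":1},{"dp":[0.0007,0.001,0.0217],"rotation":[0,0,0],"fingers":1}]'; python3 -c "
from h import *
st()
s=arm.get_image('side');cv2.imwrite('pics/S8.png',s);crop('side',300,205,100,80,8,'pics/s8.png',s)
s=arm.get_image('top');cv2.imwrite('pics/T8.png',s);crop('top',310,200,100,80,8,'pics/t8.png',s)"
```

```text
clock: 15.48
position: [0.5765, 0.0599, 0.0624]
ee_rot: [-2.517, -1.88, 0.003]
force: [0.5, -0.8, -0.7]
width: 0.146
t 15.47 pos [0.5765 0.0599 0.0624] bed mm [[-64.1  39.4]] F [ 0.5 -0.8 -0.7] Fbed [[ 0.7 -0.7]] w 0.146 j7 [-0.35  0.55  0.22  1.87 -0.17  0.74  1.24]
```

View pics/s8.png

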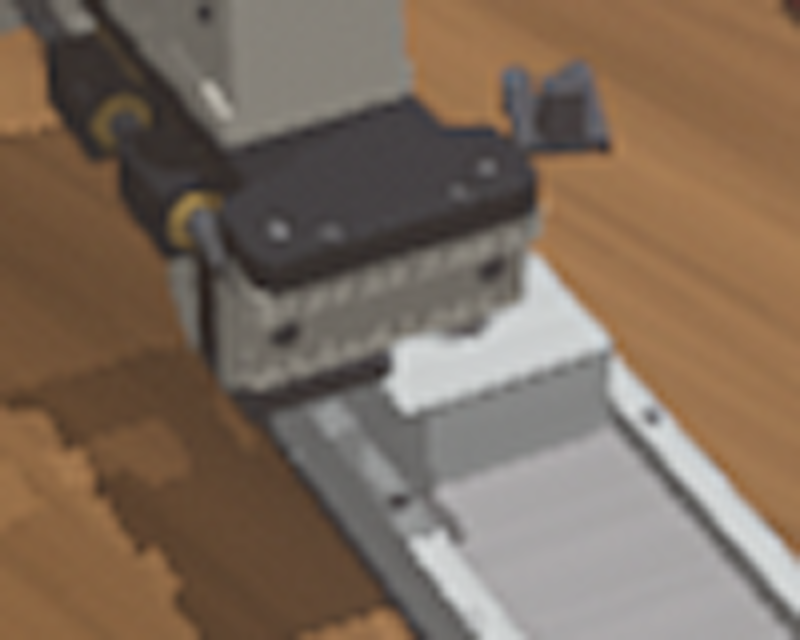

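View pics/t8.png

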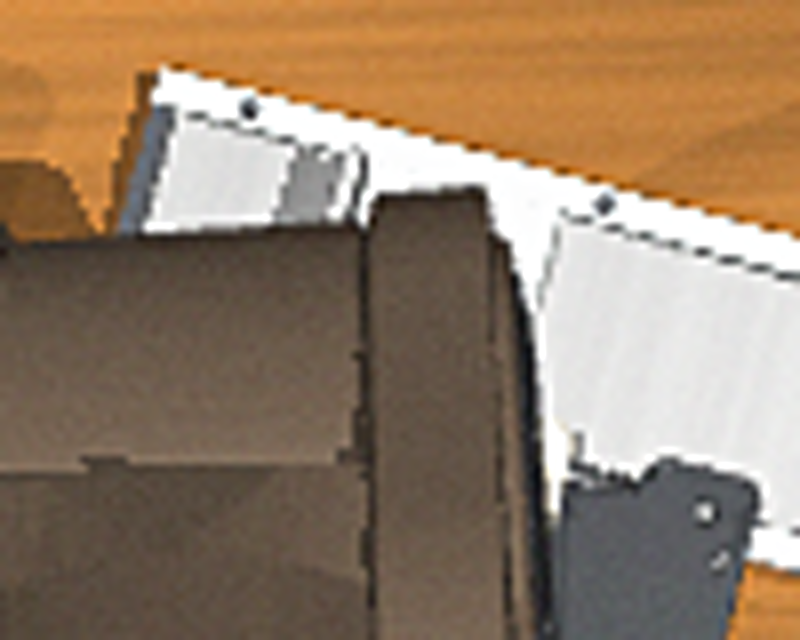

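Both views are blocked by the gripper: only the clip's dark edge shows, at side crop (320,385) on the carriage. I'll advance by force feel, slowly.

```bash
python3 -m pendant '[{"dp":[0,0.004,0],"rotation":[0,0,0],"fingers":1},{"dp":[0,0.008,0],"rotation":[0,0,0],"fingers":1},{"dp":[0,0.012,0],"rotation":[0,0,0],"fingers":1},{"dp":[0,0.015,0],"rotation":[0,0,0],"fingers":1}]'; python3 -c "
from h import *
st()";  python3 -m pendant '[{"dp":[0,0.003,0],"rotation":[0,0,0],"fingers":1},{"dp":[0,0.006,0],"rotation":[0,0,0],"fingers":1},{"dp":[0,0.008,0],"rotation":[0,0,0],"fingers":1}]'; python3 -c "
from h import *
st()"
```

```text
clock: 16.08
position: [0.5914, 0.0555, 0.0626]
ee_rot: [2.517, 1.88, -0.002]
force: [0.5, -0.3, -0.1]
width: 0.145
t 16.07 pos [0.5914 0.0555 0.0626] bed mm [[-48.6  39.5]] F [ 0.5 -0.3 -0.1] Fbed [[ 0.5 -0.1]] w 0.145 j7 [-0.33  0.57  0.22  1.83 -0.17  0.76  1.25]
clock: 16.45
position: [0.5993, 0.0532, 0.0626]
ee_rot: [2.517, 1.88, -0.002]
force: [-0.4, 0.4, 1.0]
width: 0.145
t 16.45 pos [0.5993 0.0532 0.0626] bed mm [[-40.4  39.5]] F [-0.4  0.4  1. ] Fbed [[-0.5  0.3]] w 0.145 j7 [-0.33  0.58  0.22  1.81 -0.17  0.77  1.26]
```

```bash
python3 -m pendant '[{"dp":[0,0.003,0],"rotation":[0,0,0],"fingers":1},{"dp":[0,0.006,0],"rotation":[0,0,0],"fingers":1},{"dp":[0,0.008,0],"rotation":[0,0,0],"fingers":1}]'; python3 -c "
from h import *
st()";  python3 -m pendant '[{"dp":[0,0.0015,0],"rotation":[0,0,0],"fingers":1},{"dp":[0,0.003,0],"rotation":[0,0,0],"fingers":1}]'; python3 -c "
from h import *
st()"
```

```text
clock: 16.82
position: [0.6072, 0.0509, 0.0626]
ee_rot: [2.517, 1.88, -0.002]
force: [0.4, -0.0, -1.1]
width: 0.149
t 16.82 pos [0.6072 0.0509 0.0626] bed mm [[-32.1  39.6]] F [ 0.4 -0.  -1.1] Fbed [[0.4 0.1]] w 0.149 j7 [-0.32  0.59  0.22  1.79 -0.17  0.78  1.27]
clock: 17.08
position: [0.6101, 0.05, 0.0626]
ee_rot: [2.517, 1.88, -0.002]
force: [0.4, -0.2, -0.0]
width: 0.147
t 17.07 pos [0.6101 0.05   0.0626] bed mm [[-29.1  39.6]] F [ 0.4 -0.2 -0. ] Fbed [[ 0.4 -0.1]] w 0.147 j7 [-0.32  0.59  0.22  1.79 -0.17  0.78  1.27]
```

```bash
python3 -m pendant '[{"dp":[0,0.001,0],"rotation":[0,0,0],"fingers":1},{"dp":[0,0.002,0],"rotation":[0,0,0],"fingers":1}]'; python3 -c "
from h import *
st()";  python3 -m pendant '[{"dp":[0,0.001,0],"rotation":[0,0,0],"fingers":1},{"dp":[0,0.0015,0],"rotation":[0,0,0],"fingers":1}]'; python3 -c "
from h import *
st()"
```

```text
clock: 17.32
position: [0.6121, 0.0494, 0.0626]
ee_rot: [2.517, 1.88, -0.002]
force: [0.0, -1.2, -0.7]
width: 0.15
t 17.32 pos [0.6121 0.0494 0.0626] bed mm [[-27.   39.6]] F [ 0.  -1.2 -0.7] Fbed [[ 0.4 -1.1]] w 0.15 j7 [-0.32  0.59  0.22  1.78 -0.17  0.78  1.27]
clock: 17.58
position: [0.6134, 0.049, 0.0626]
ee_rot: [-2.517, -1.88, 0.002]
force: [-1.6, 0.2, -0.4]
width: 0.149
t 17.57 pos [0.6134 0.049  0.0626] bed mm [[-25.6  39.5]] F [-1.6  0.2 -0.4] Fbed [[-1.6 -0.3]] w 0.149 j7 [-0.31  0.6   0.22  1.78 -0.17  0.79  1.27]
```

```bash
python3 -c "
from h import *
s=arm.get_image('side');cv2.imwrite('pics/S9.png',s);crop('side',305,205,100,80,8,'pics/s9.png',s)"
```

```text
(no output)
```

View pics/s9.png

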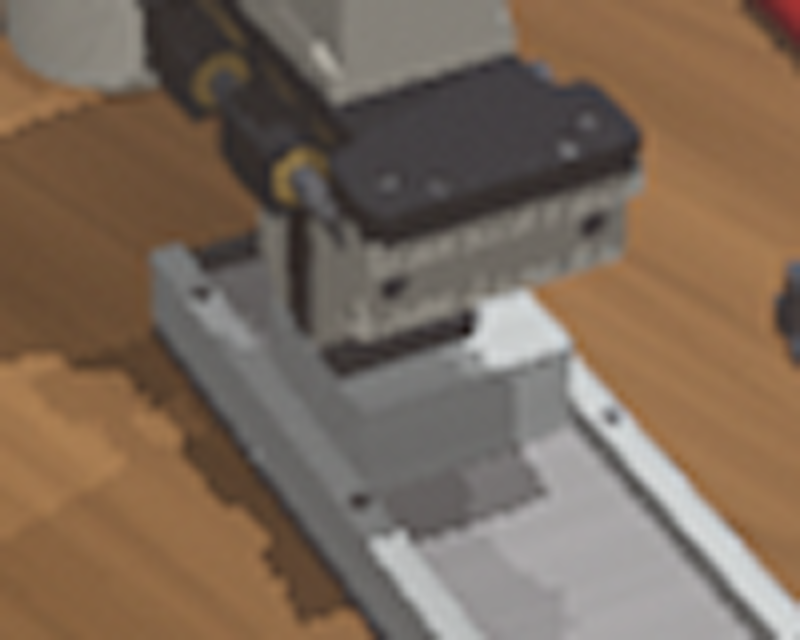

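```bash
python3 -m pendant '[{"dp":[0,0.001,0],"rotation":[0,0,0],"fingers":1},{"dp":[0,0.001,0],"rotation":[0,0,0],"fingers":1}]'; python3 -c "
from h import *
st()";  python3 -m pendant '[{"dp":[0,0.001,0],"rotation":[0,0,0],"fingers":1},{"dp":[0,0.001,0],"rotation":[0,0,0],"fingers":1}]'; python3 -c "
from h import *
st()"
```

```text
clock: 17.88
position: [0.6139, 0.0487, 0.0624]
ee_rot: [-2.517, -1.879, 0.004]
force: [-2.3, 0.5, 0.4]
width: 0.146
t 17.88 pos [0.6139 0.0487 0.0624] bed mm [[-25.   39.4]] F [-2.3  0.5  0.4] Fbed [[-2.3 -0.2]] w 0.146 j7 [-0.31  0.6   0.22  1.78 -0.17  0.79  1.27]
clock: 18.12
position: [0.6146, 0.0483, 0.0623]
ee_rot: [-2.516, -1.879, 0.005]
force: [-3.5, -0.3, 1.0]
width: 0.148
t 18.12 pos [0.6146 0.0483 0.0623] bed mm [[-24.3  39.2]] F [-3.5 -0.3  1. ] Fbed [[-3.3 -1.3]] w 0.148 j7 [-0.31  0.6   0.22  1.77 -0.17  0.79  1.27]
```

Contact force rose steadily from 1.6 to 3.5 N in -x, so the slot floor is on the groove. I'll release, lift and check.

```bash
python3 -m pendant '[{"dp":[0,0,0.0008],"rotation":[0,0,0],"fingers":0.9},{"dp":[0,0,0.0008],"rotation":[0,0,0],"fingers":0.6},{"dp":[0,0,0.0008],"rotation":[0,0,0],"fingers":0.3},{"dp":[0,0,0.0008],"rotation":[0,0,0],"fingers":0.2},{"dp":[0,0,0.0008],"rotation":[0,0,0],"fingers":0.2}]'; python3 -c "
from h import *
st()";  python3 -m pendant '[{"dp":[0,0,-0.01],"rotation":[0,0,0],"fingers":0.2},{"dp":[0,0,-0.03],"rotation":[0,0,0],"fingers":0.2},{"dp":[0,0,-0.07],"rotation":[0,0,0],"fingers":0.2},{"dp":[0,-0.05,-0.08],"rotation":[0,0,0],"fingers":0.2},{"dp":[0,-0.10,-0.08],"rotation":[0,0,0],"fingers":0.2},{"dp":[0,-0.13,-0.08],"rotation":[0,0,0],"fingers":0.2},{"dp":[0,-0.13,-0.08],"rotation":[0,0,0],"fingers":0.2}]'; python3 -c "
from h import *
st()
s=arm.get_image('side');cv2.imwrite('pics/Sa.png',s);crop('side',305,205,100,80,8,'pics/sa.png',s)
s=arm.get_image('top');cv2.imwrite('pics/Ta.png',s);crop('top',310,200,100,80,8,'pics/ta.png',s)"
```

```text
clock: 18.75
position: [0.6147, 0.0483, 0.0615]
ee_rot: [-2.517, -1.879, 0.004]
force: [-0.1, -0.2, 0.2]
width: 0.392
t 18.75 pos [0.6147 0.0483 0.0615] bed mm [[-24.2  39.3]] F [-0.1 -0.2  0.2] Fbed [[-0.1 -0.2]] w 0.392 j7 [-0.31  0.6   0.22  1.77 -0.17  0.79  1.27]
clock: 19.62
position: [0.4886, 0.0862, 0.1427]
ee_rot: [-2.514, -1.881, 0.004]
force: [0.6, -0.5, -0.6]
width: 0.4
t 19.62 pos [0.4886 0.0862 0.1427] bed mm [[-155.9   39.6]] F [ 0.6 -0.5 -0.6] Fbed [[ 0.8 -0.3]] w 0.4 j7 [-0.47  0.32  0.24  2.   -0.1   0.83  1.11]
```

View pics/sa.png

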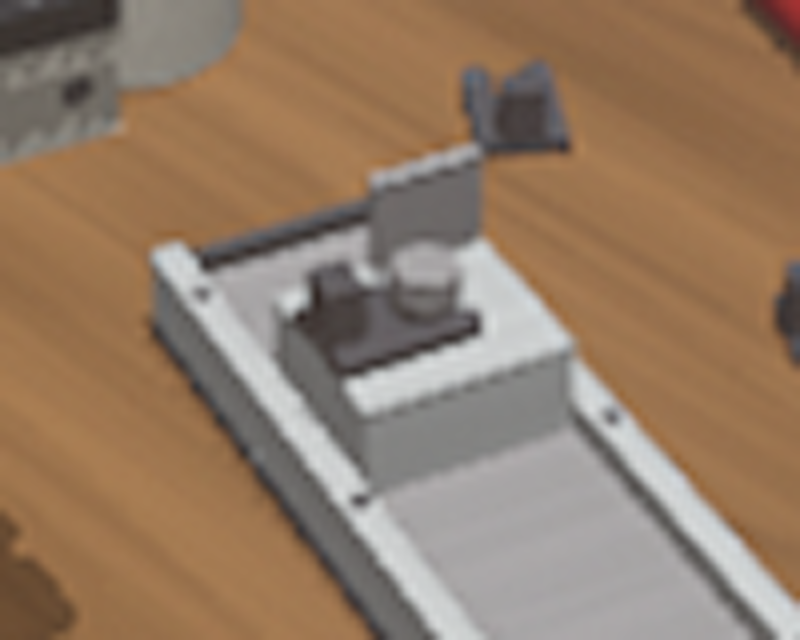

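View pics/ta.png

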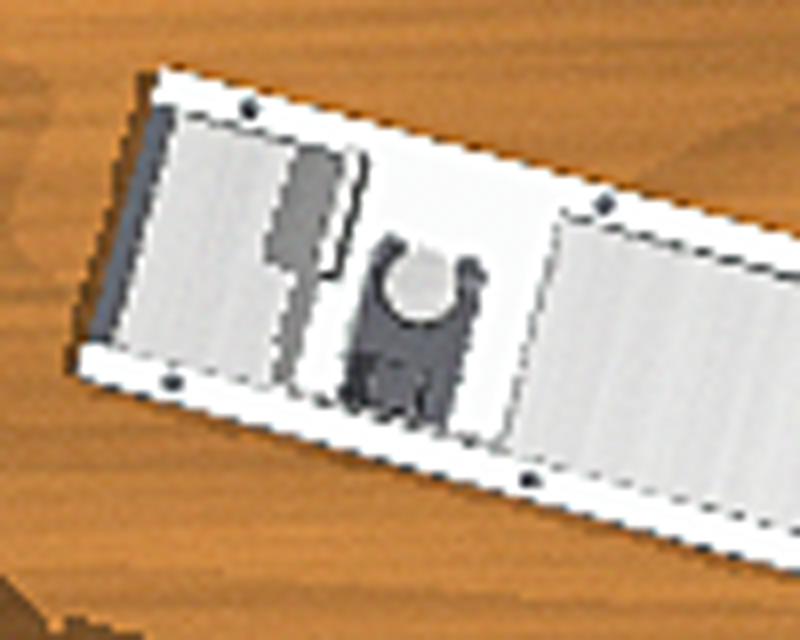

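Both views show the clip flat on the carriage with the prongs either side of the pin: side crop (390,325), top crop prongs (392,245) and (473,270), head (421,285). I'll measure how far home it is.

Run:
```python
from h import *
t=cv2.imread("pics/Ta.png")
f=lambda u,v:[260+u/8-.44,160+v/8-.44]
pin=bed(onplane("top",[f(421,285)],.070))*1000
tips=bed(onplane("top",[f(392,236),f(474,259)],.057))*1000
back=bed(onplane("top",[f(341,400),f(445,430)],.055))*1000
print(pin,tips,back)
print("side head",bed(onplane("side",[[255+425/8-.44,165+258/8-.44]],.070))*1000)
print("side tip corner prong -y",bed(onplane("side",[[255+480/8-.44,165+320/8-.44]],.057))*1000)
# bystander motion
a=cv2.imread("pics/top0.png");d=cv2.absdiff(a,t).max(2)
for n,(u,v) in dict(bottle=(207,216),roll=(206,161),core=(460,228),tape=(409,278)).items(): print(n,d[v-25:v+25,u-28:u+28].mean())
```

```text
[[ 2.75431723 39.45425004]] [[14.01859403 50.9667357 ]
 [13.74808244 28.59189513]] [[-30.99597015  52.76279771]
 [-31.52209948  24.32436575]]
side head [[ 2.09003435 39.97295598]]
side tip corner prong -y [[10.46678411 23.62041386]]
bottle 20.9675
roll 9.446785714285713
core 9.199285714285715
tape 10.028571428571428
```

View pics/Ta.png

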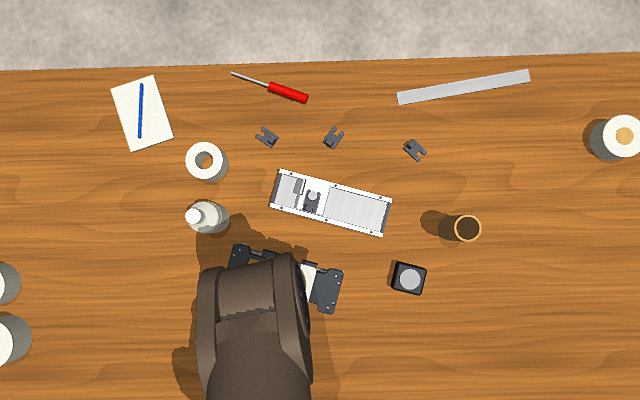

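View pics/Sa.png

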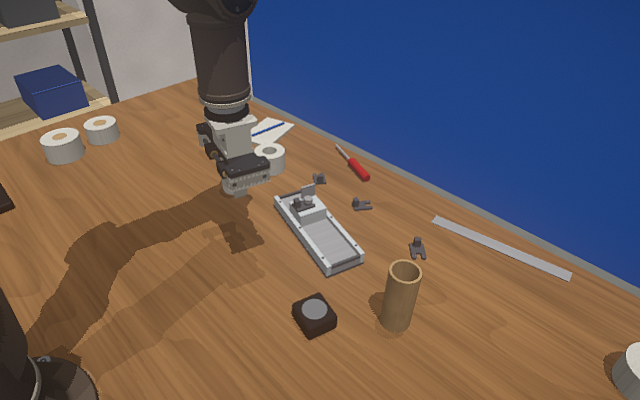

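The bystanders sit at the same pixels as at the start: bottle (207,216), roll (206,161), core (467,228) and tape measure (409,278). The bottle patch only changed because of the arm's shadow. The gripper is clear, so I'm handing in.

```bash
python3 -c "
from h import *
st(); arm.sign_off()"
```

```text
t 19.73 pos [0.4912 0.0854 0.1427] bed mm [[-153.1   39.6]] F [ 0.7 -0.3 -0. ] Fbed [[ 0.7 -0.1]] w 0.397 j7 [-0.47  0.33  0.24  2.   -0.1   0.83  1.11]
the job is handed in; nothing more can be done
```

The job is done and handed in at 19.7 s of the 64 s allowed. The pin is in the hole and the clip is home in its groove. Sign-off gives no verdict, so this rests on my own checks.

- **Setting the stop:** I first pushed the carriage toward -y, which was the wrong side. That uncovered the hole on the +y side, so I pushed back, and the pin dropped at bed y of about 40 mm. The push force rose to 18 N when the carriage stopped. With both cameras, the pin's head came out at z = 70 mm, which means fully down.
- **Clip:** I took the one nearest the base by its tab and slid it in from -x until it touched the pin at about 3.5 N, then let go.
- **Last checks:** Both views show the clip flat on the carriage, and in the top view its origin is within about 0.5 mm of the pin's axis. The bottle, roll, core and tape measure are where they started, and the gripper is clear of everything.
- **What disagreed:**
    - The two cameras differ by about 1 mm on the pin's position.
    - Both put the pin 2–3 mm off the bed's centreline in x after the insertion. I took this to be the loose pin and carriage shifting together, but did not measure the carriage's centre again; the limit is 4 mm between the two.
    - The image comparison flagged the bottle, but I put that down to the arm's shadow; the bottle is at its starting pixel.

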